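# Lift the pegged oyster out of the crowded rack into the grafting stand

### The arm

A 6-joint arm with a two-finger parallel gripper is mounted at the origin on the work surface. World frame = base frame: x ahead of the robot, y to its left, z up, the work surface at z = 0. Lengths are in m, angles in rad, forces in N, time in s.
With the tool pointing down it reaches from about 0.25 to 0.725 m from the base axis. Payload 4 kg.
Tool frame: the origin (TCP) lies midway between the tips of the shut fingers; the grasp point (between the pads) lies bot.tcp_to_grasp behind it (bot.tcp_to_grasp is the distance from the TCP to the grasp point, in m); z points along the fingers, y is the line along which they close (so a half turn about z gives the same grasp; the last joint's range is limited). The gripper opens to 85 mm and grips with 20 to 120 N. Pads are 22 mm wide; open, the fingers measure 114 mm over their backs; the gripper's body (76 mm by 85 mm) begins 54 mm behind the grasp point. The pads swing forward as they close: fully open they stand 13 mm farther back than shut.
Start: joints at [-1.286, 0.241, 0.005, 1.335, 0, 1.571], TCP at [0.14, -0.48, 0.231] pointing down, gripper open.
Joint ranges: [-2.72, 2.72], [-1.05, 1.87], [-1.09, 1.28], [-1.99, 2.15], [-1.42, 1.44], [-3.14, 3.14]. Speed limits (rad/s): [2.79, 2.79, 3.14, 3.14, 3.14, 3.14].

### API

Orientations are given as a unit quaternion [x, y, z, w].
In Python, from workcell import readout, camera, bot gives the robot as it stands. The module is installed in compiled form; this text tells all that it offers.
- The arm moves only by the tool jog_arm, never from a script. Its argument "motion" is a list of rows, each an object of numbers: "x", "y", "z": the shift along the tool's x, y, z in mm; "spin": the turn about the tool's z in degrees; "fingers": the closure, from -1 (fully open) to 1 (shut). A call has 1 to 8 rows; each row is the pose to reach, as a shift and turn from the pose commanded when the call began, along the tool's axes at that moment; what a row does not reach only later rows make up. A row lasts 1/8 s, in which the tool goes at most 62.5 mm and 10.7 degrees, less where a joint would pass 70% of its speed; a pose out of reach is approached as far as the arm can. A call with a gripper value outside its range is refused whole. The fingers move at their own pace and stop on an object; the grip force is fixed at half the most. Time passes only in rows, so rows that repeat a pose let the fingers close. It gives the time, the measured TCP pose, the force, the opening and the grip force at its end, in the units of the state.
- readout.get_obs(): the state, without advancing time (a new reading comes with each control period).
- camera(name): name is "scene" or "top" or "wrist"; returns a dict with "pixels" (384x512x3 uint8, red, green, blue), "K" (3x3 intrinsics, pixels), "rvec" (rotation vector, rad) and "tvec" (3), from world to camera coordinates, as OpenCV has them. Camera axes: x right, y down, z forward; pixel columns grow to the right and rows downward; lengths in m; the calibration is good to about 2 mm. A picture is of the moment at which its call begins. There is no depth.
- bot.job_done(): hands the job in; it is judged then, once.
The state is a dict: "clock": time; "joint_pos": joint angles; "joint_vel": joint speeds; "tau": joint torques, N m; "eef_pos": TCP position; "tool_rot": TCP orientation; "ft_force": force on the tool from outside, world axes, zero at the start; "ft_torque": the same for the moment, N m; "grip_width": finger opening in m; "grasp_force": force on a finger pad.
Only numpy, scipy, OpenCV 4.12 (cv2) and the standard library are available. Lean on these libraries where they do the work, as an engineer would, in place of code of your own. Each camera call takes 0.05 s, during which the arm holds its last target. There are 200 camera calls.

### The job

One oyster in the crowded rack has been pegged open with a wooden wedge and is ready for grafting. Lift it out of the rack without upsetting the closed oysters around it, lower it (do not drop it) into the cradle of the grafting stand so that it stands upright on its hinge edge between the side plates, wedge up, and let go. Leave the closed oysters standing in the rack, and leave the jar, dish and spatula where they are.

Things in the scene. Friction and masses are not known exactly. Their poses are not given: they have to be found in the camera images.
- pegged_center (a point): (all sizes in mm) the pegged oyster: brown-grey round rigid shell, 90 wide (its x), 32 thick (its y), 91 tall (its z, up), about 0.16 kg, standing loose on its straight hinge edge in one rack pocket. Gapes 10 at the top rim, with a pale wooden wedge (20 by 10 in plan, 5 proud) in the gape; no other has one. The point is its middle, 45.5 above its underside
- pegged: (mm) the same pegged oyster; origin at the centre of its underside. Foot 60 (x) by 24 (y), 12 high. Its two faces are flat and parallel within 30 of the disc's centre (16 to 76 above its underside), sloping off outside. Half a turn about its z makes no difference
- rack: (mm) fixed white rack, 200 (x) by 176 (y), origin under its centre. Pockets 74 by 36 at x = -49, 49 and y = -62, 0, 62, floor 10 above the bench; ribs rise to 32. Oysters stand with thickness along its y, tops 101 above the bench: about 8 between rims along x, about 30 between faces along y. May be left or right of the stand
- cradle (a point): (mm) cradle of the fixed steel grafting stand, a U trough open upwards: point at the centre of its floor, 54 above the bench. Side plates 80 long along its x, 40 apart along its y, 20 high then flaring to 28; end stops 12 high, 86 apart along x. An oyster sits in it with thickness along its y, its middle 45.5 above this point
- jar: bystander: lidded jar, 70 mm across, 110 mm tall, loose; origin at the centre of its underside
- dish: bystander: steel bowl, 110 mm across, 45 mm high, loose; origin at the centre of its underside
- spatula: bystander: spatula with a wooden handle, 200 mm long along its x, lying loose; origin at mid-length on the bench
- closed1_center (a point): one of the five closed oysters in the rack's other pockets: like the pegged one in outline (mm: 90 wide, 91 tall), 28 thick, no wedge, shells shut; the point is its middle, 45.5 above its underside, axes as the pegged one's
- closed2_center (a point): one of the five closed oysters in the rack's other pockets: like the pegged one in outline (mm: 90 wide, 91 tall), 28 thick, no wedge, shells shut; the point is its middle, 45.5 above its underside, axes as the pegged one's
- closed3_center (a point): one of the five closed oysters in the rack's other pockets: like the pegged one in outline (mm: 90 wide, 91 tall), 28 thick, no wedge, shells shut; the point is its middle, 45.5 above its underside, axes as the pegged one's
- closed4_center (a point): one of the five closed oysters in the rack's other pockets: like the pegged one in outline (mm: 90 wide, 91 tall), 28 thick, no wedge, shells shut; the point is its middle, 45.5 above its underside, axes as the pegged one's
- closed5_center (a point): one of the five closed oysters in the rack's other pockets: like the pegged one in outline (mm: 90 wide, 91 tall), 28 thick, no wedge, shells shut; the point is its middle, 45.5 above its underside, axes as the pegged one's
Not all that is in view belongs to the job. Leave any green look-alike of the part that bears cradle alone. Leave any red look-alike of the pegged alone.

How it is judged:
On the way, in this order (a step that is already met when the one before it is completed fails the run):
1. the pegged oyster is held clear above the rack, its underside at least 30 mm above the pocket floor (z of pegged_center in the frame of rack above 0.0855 m and contact force between pegged and the fingers above 0.3 N), for 0.1 s.
2. the pegged oyster, still held by the fingers, is down in the cradle, its underside less than 15 mm above the trough's floor (x of pegged_center in the frame of cradle between -0.018 and 0.018 m and y of pegged_center in the frame of cradle between -0.012 and 0.012 m and z of pegged_center in the frame of cradle between 0.035 and 0.0605 m and contact force between pegged and the fingers above 0.3 N), for 0.1 s.
At the end, for the whole second after the job is handed in: pegged oyster released and at rest in the cradle: within 16 mm lengthwise and 9 mm across of its middle, centre 38 to 53 mm above its floor, upright within 0.2 rad, turned within 0.3 rad; closed oysters within 30 mm and 0.35 rad of how they stood; jar, dish, spatula within 30 mm (x of pegged_center in the frame of cradle between -0.016 and 0.016 m and y of pegged_center in the frame of cradle between -0.009 and 0.009 m and z of pegged_center in the frame of cradle between 0.038 and 0.053 m and angle between pegged_center's own z axis and vertical below 0.2 rad and angle between the y axis of pegged_center and the y axis of cradle, either way round below 0.3 rad and linear speed of pegged below 0.03 m/s and contact force between pegged and the fingers below 0.1 N and not (distance of any of closed1_center, closed2_center, closed3_center, closed4_center, closed5_center, jar, dish, spatula from where it was at the start of the episode above 0.03 m or angle between any of closed1_center, closed2_center, closed3_center, closed4_center, closed5_center's own z axis and vertical above 0.35 rad)); the robot touches nothing.
It fails at once if a closed oyster is shifted by more than 30 mm or tipped by more than 0.35 rad (distance of any of closed1_center, closed2_center, closed3_center, closed4_center, closed5_center from where it was at the start of the episode above 0.03 m or angle between any of closed1_center, closed2_center, closed3_center, closed4_center, closed5_center's own z axis and vertical above 0.35 rad).
It fails at once if the jar, dish or spatula is moved by more than 30 mm (distance of any of jar, dish, spatula from where it was at the start of the episode above 0.03 m).
It also fails if it takes over 42 s, if anything falls off the work surface, if the arm or the gripper's body presses on something with over 40 N, if the wrist force passes 120 N, or if a joint passes its speed limit or range.

## Working session

There is one attempt and no reset: what is moved stays moved. The work goes in short steps, Python scripts to look and compute and a tool call to move; the robot and the scene stay as the last step left them, time stands still between calls to the robot, and variables do not carry over. Pictures are saved under pics/ and viewed, at most 10 in all, crops included, and the job is handed in when it is done.

Besides the shell and the picture viewer there is one more tool, called after "Emit:" in YAML: its name, and indented under it one key for each argument. jog_arm: Moves the arm, as the interface text tells. Its arguments: {"type":"object","properties":{"motion":{"type":"array"}},"required":["motion"]}

```bash
mkdir -p pics
cat > h.py <<'E'
import numpy as np, cv2
from workcell import readout, camera, bot
def snap(n,f):
    c=camera(n); cv2.imwrite(f'pics/{f}.png',cv2.cvtColor(c['pixels'],cv2.COLOR_RGB2BGR))
    np.savez(f'pics/{f}.npz',**c); return c
def P(c,X):
    return cv2.projectPoints(np.float64(X).reshape(-1,1,3),np.float64(c['rvec']),np.float64(c['tvec']),np.float64(c['K']),None)[0].reshape(-1,2)
def back(c,uv,z):
    R=cv2.Rodrigues(np.float64(c['rvec']))[0];t=np.float64(c['tvec']).ravel();o=-R.T@t
    d=(R.T@np.linalg.inv(c['K'])@np.c_[np.float64(uv).reshape(-1,2),np.ones(len(np.float64(uv).reshape(-1,2)))].T).T
    return o+d*((z-o[2])/d[:,2])[:,None]
E
python3 - <<'E'
from h import *
a=snap('top','top0');b=snap('scene','sc0')
cv2.imwrite('pics/both.png',np.vstack([cv2.resize(cv2.imread('pics/top0.png'),(800,600))]))
s=readout.get_obs();print(s['eef_pos'],s['tool_rot'],bot.tcp_to_grasp,s['clock'])
for c in(a,b):
    R=cv2.Rodrigues(np.float64(c['rvec']))[0];print(-R.T@np.ravel(c['tvec']),c['K'][0])
E
```

```text
[ 0.14031455 -0.4792967   0.23048717] [ 9.89879384e-01  1.41907939e-01 -1.28422362e-04 -9.62344720e-04] 0.0187 0.1
[ 0.44768844 -0.02163774  0.94247416] [366.90493614   0.         252.61677868]
[0.80178325 0.41280757 0.68071451] [365.21584066   0.         253.21690493]
```

View pics/both.png

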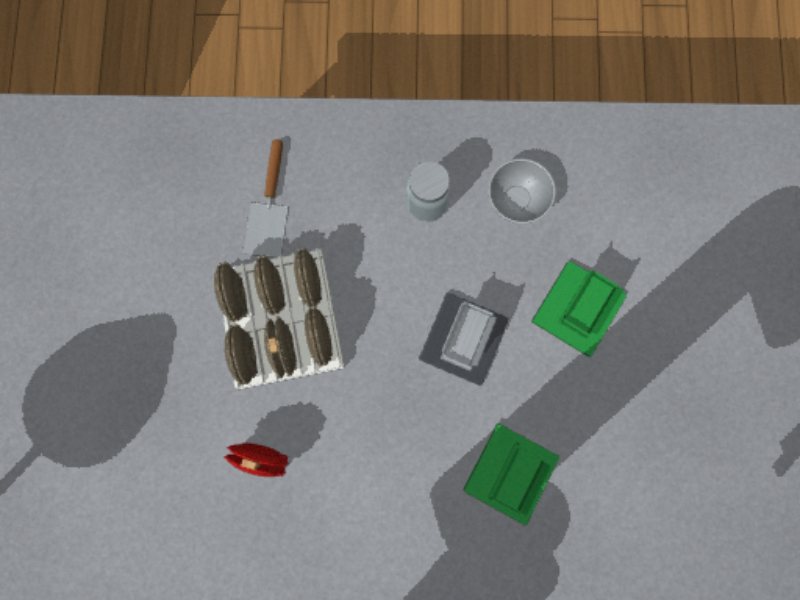

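View pics/sc0.png

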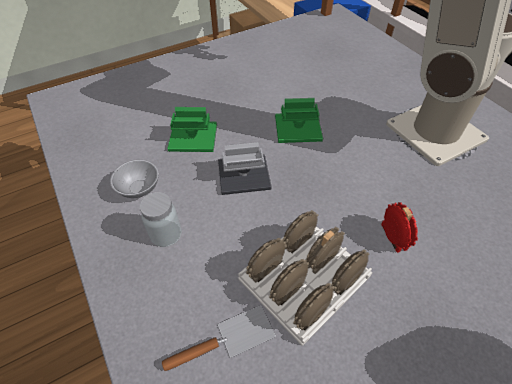

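Top view: the wedge is at about (274,345) of the 800-wide view, in the middle pocket of the near row. The grey stand's trough is at about (467,335). I'll enlarge both.

Run:
```python
from h import *
i=cv2.imread('pics/top0.png')
a=cv2.resize(i[150:255,130:230],None,fx=4,fy=4,interpolation=cv2.INTER_CUBIC)
b=cv2.resize(i[180:250,262:332],None,fx=5,fy=5.714*0+6,interpolation=cv2.INTER_CUBIC)
cv2.imwrite('pics/crop.png',np.hstack([a,b]))
print(a.shape,b.shape)
```

```text
(420, 400, 3) (420, 350, 3)
```

View pics/crop.png

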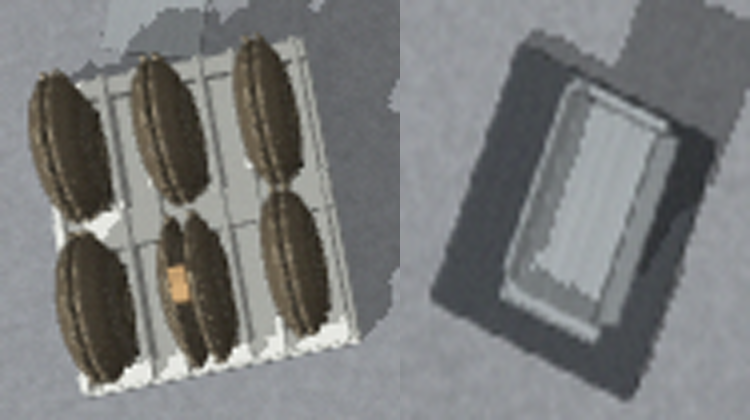

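Run:
```python
from h import *
c=dict(np.load('pics/top0.npz'))
L=lambda p:np.c_[(np.float64(p)[:,0]+.5)/4-.5+130,(np.float64(p)[:,1]+.5)/4-.5+150]
Rr=lambda p:np.c_[(np.float64(p)[:,0]-400+.5)/5-.5+262,(np.float64(p)[:,1]+.5)/6-.5+180]
np.set_printoptions(precision=4,suppress=True)
print('wedge',back(c,L([[178,283]]),.106))
print('peg rim ends',back(c,L([[177,212],[198,364]]),.06))
for n,p in dict(c1=[[47,74],[82,220]],c2=[[148,55],[182,202]],c3=[[255,38],[286,188]],c4=[[82,235],[105,380]],c5=[[276,190],[308,335]]).items():
    print(n,back(c,L(p),.0555).ravel())
for z in(0,.03):
    r=back(c,L([[302,38],[357,340],[85,393]]),z);print('rack',z,r[:,:2].ravel(),np.linalg.norm(r[0]-r[1]),np.linalg.norm(r[1]-r[2]),(r[0]+r[2])/2)
t=back(c,Rr([[570,80],[675,130],[600,340],[503,295]]),.08);print('trough',t,t.mean(0),np.linalg.norm(np.diff(t,axis=0),axis=1))
e=(t[0]+t[1]-t[2]-t[3]);print(np.degrees(np.arctan2(e[1],e[0])))
b=back(c,Rr([[530,35],[718,140],[632,400],[435,298]]),.01);print('base',b[:,:2],b.mean(0));e=(b[0]+b[1]-b[2]-b[3]);print(np.degrees(np.arctan2(e[1],e[0])))
# wrist tool
import scipy.spatial.transform as S
print(S.Rotation.from_quat(readout.get_obs()['tool_rot']).as_matrix())
```

```text
wedge [[0.5059 0.1665 0.106 ]]
peg rim ends [[0.5522 0.1795 0.06  ]
 [0.4608 0.1626 0.06  ]]
c1 [0.6372 0.2652 0.0555 0.5467 0.2384 0.0555]
c2 [0.6502 0.2032 0.0555 0.5589 0.1778 0.0555]
c3 [0.6621 0.1373 0.0555 0.5686 0.1145 0.0555]
c4 [0.5375 0.2379 0.0555 0.4502 0.2191 0.0555]
c5 [0.5673 0.1206 0.0555 0.4795 0.0979 0.0555]
rack 0 [0.676  0.1163 0.4788 0.0739 0.4419 0.2465] 0.2016807324272427 0.17651644970646277 [0.559  0.1814 0.    ]
rack 0.03 [0.6688 0.1119 0.4779 0.0708 0.4421 0.2379] 0.19526101055521736 0.17089773492238367 [0.5554 0.1749 0.03  ]
trough [[ 0.5782 -0.1134  0.08  ]
 [ 0.5591 -0.1631  0.08  ]
 [ 0.476  -0.1278  0.08  ]
 [ 0.4927 -0.0824  0.08  ]] [ 0.5265 -0.1217  0.08  ] [0.0532 0.0903 0.0484]
-21.505002324632358
base [[ 0.6079 -0.1003]
 [ 0.5643 -0.1965]
 [ 0.4536 -0.1525]
 [ 0.4944 -0.0529]] [ 0.53   -0.1255  0.01  ]
-22.18463709724044
[[ 0.9597  0.2809 -0.0005]
 [ 0.2809 -0.9597  0.0019]
 [ 0.     -0.0019 -1.    ]]
```

Rack centre is about (0.559, 0.181), yaw 12°. The measured sides are 201.7×176.5 mm against 200×176, so the fit is good. The pegged oyster is near (0.507, 0.170), close to its pocket centre (0.511, 0.171). The cradle is about (0.528, -0.122), yaw -22°. Neighbours limit the opening to about 50 mm, so I'll move above the oyster first.

Emit:
jog_arm:
  motion:
    - {"x": 534,"y": -518,"spin": 4.5,"fingers": -0.18}
    - {"x": 534,"y": -518,"spin": 4.5,"fingers": -0.18}
    - {"x": 534,"y": -518,"spin": 4.5,"fingers": -0.18}
    - {"x": 534,"y": -518,"spin": 4.5,"fingers": -0.18}
    - {"x": 534,"y": -518,"spin": 4.5,"fingers": -0.18}
    - {"x": 534,"y": -518,"spin": 4.5,"fingers": -0.18}
    - {"x": 534,"y": -518,"spin": 4.5,"fingers": -0.18}
    - {"x": 534,"y": -518,"spin": 4.5,"fingers": -0.18}

```text
validation failed for argument at $.mo...
```

Emit:
jog_arm:
  motion:
    - {"x": 534,"y": -518,"z": 0,"spin": 4.5,"fingers": -0.18}
    - {"x": 534,"y": -518,"z": 0,"spin": 4.5,"fingers": -0.18}
    - {"x": 534,"y": -518,"z": 0,"spin": 4.5,"fingers": -0.18}
    - {"x": 534,"y": -518,"z": 0,"spin": 4.5,"fingers": -0.18}
    - {"x": 534,"y": -518,"z": 0,"spin": 4.5,"fingers": -0.18}
    - {"x": 534,"y": -518,"z": 0,"spin": 4.5,"fingers": -0.18}
    - {"x": 534,"y": -518,"z": 0,"spin": 4.5,"fingers": -0.18}
    - {"x": 534,"y": -518,"z": 0,"spin": 4.5,"fingers": -0.18}

```text
clock: 1.1
eef_pos: [0.3876, -0.043, 0.2313]
tool_rot: [0.995, 0.103, 0.0, 0.0]
ft_force: [1.3, -0.5, 0.1]
grip_width: 0.0504
grasp_force: 0.0
```

Emit:
jog_arm:
  motion:
    - {"x": 161,"y": -183,"z": 0,"spin": 0,"fingers": -0.18}
    - {"x": 161,"y": -183,"z": 0,"spin": 0,"fingers": -0.18}
    - {"x": 161,"y": -183,"z": 0,"spin": 0,"fingers": -0.18}
    - {"x": 161,"y": -183,"z": 0,"spin": 0,"fingers": -0.18}
    - {"x": 161,"y": -183,"z": 0,"spin": 0,"fingers": -0.18}
    - {"x": 161,"y": -183,"z": 0,"spin": 0,"fingers": -0.18}

```text
clock: 1.85
eef_pos: [0.5137, 0.1383, 0.2305]
tool_rot: [0.992, 0.125, -0.003, -0.011]
ft_force: [-0.3, -0.0, -0.4]
grip_width: 0.0505
grasp_force: 0.0
```

Run:
```python
from h import *
c=snap('wrist','w1')
cv2.imwrite('pics/w1b.png',cv2.resize(cv2.imread('pics/w1.png'),(800,600)))
print(readout.get_obs()['eef_pos'])
# model overlay points at z .0555/.106
print(P(c,[[.507,.17,.106],[.507,.17,.05]]), -cv2.Rodrigues(np.float64(c['rvec']))[0].T@np.ravel(c['tvec']))
```

```text
[0.51355569 0.13790157 0.23092404]
[[224.45553677 180.55884726]
 [231.12232463 165.19375688]] [0.59056373 0.15556335 0.37248466]
```

View pics/w1b.png

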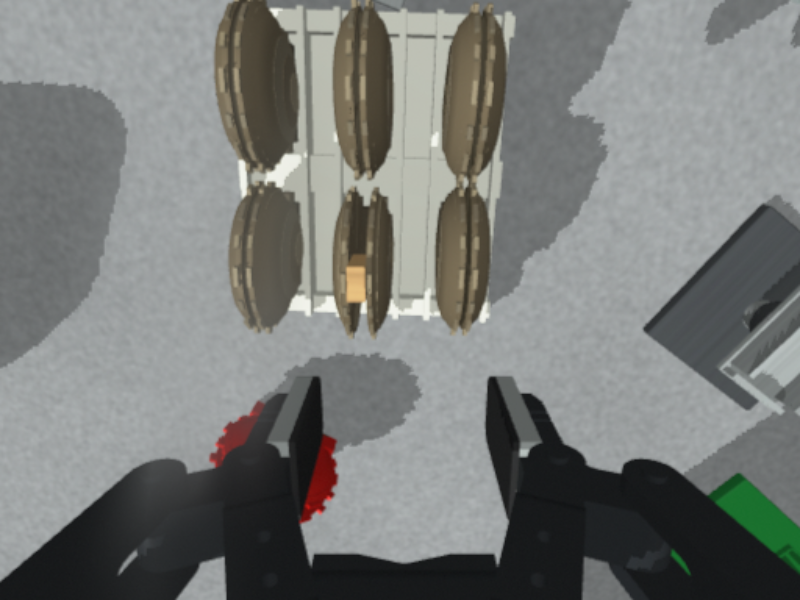

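Wrist view: wedge top is at (356,280) of 800, rim ends are at about (363,188) and (361,335), and the neighbours are parallel. The arm hasn't fully reached its target, so I'll check the joints.

Run:
```python
from h import *
np.set_printoptions(precision=4,suppress=True)
c=dict(np.load('pics/w1.npz'))
g=lambda p,z:back(c,(np.float64(p)+.5)/1.5625-.5,z)
print('wedge',g([[356,280]],.106))
r=g([[363,188],[361,335]],.06);print('rim',r,r.mean(0),np.linalg.norm(r[0]-r[1]),np.degrees(np.arctan2(*(r[0]-r[1])[[1,0]])))
for n,p in dict(c4=[[262,182],[261,332]],c5=[[466,180],[460,333]],c2=[[362,0],[363,178]]).items():
    r=g(p,.06);print(n,r.mean(0),np.degrees(np.arctan2(*(r[0]-r[1])[[1,0]])))
r=g([[491,319],[502,158],[240,162]],.032);print('rack',r)
s=readout.get_obs();print(s['joint_pos'],s['joint_vel'],s['eef_pos'],s['tool_rot'],s['clock'])
```

```text
wedge [[0.509  0.1677 0.106 ]]
rim [[0.5522 0.1783 0.06  ]
 [0.459  0.1582 0.06  ]] [0.5056 0.1683 0.06  ] 0.09540193871838913 12.15929109125885
c4 [0.4922 0.2305 0.06  ] 9.045050824626689
c5 [0.5246 0.1077 0.06  ] 14.230422260453938
c2 [0.6038 0.1905 0.06  ] 13.283862192735207
rack [[0.4828 0.0721 0.032 ]
 [0.5896 0.0982 0.032 ]
 [0.5449 0.2616 0.032 ]]
[0.2489 0.3057 0.0914 1.3588 0.0235 3.1406] [-0.0096 -0.0189 -0.0059 -0.0028  0.002  -0.0009] [0.5136 0.1379 0.2309] [ 0.9921  0.1246 -0.0026 -0.0115] 1.9
```

Joint 6 is at its limit, so I'll use the half-turned grasp.

Emit:
jog_arm:
  motion:
    - {"x": 0,"y": 0,"z": 0,"spin": -80,"fingers": -0.18}
    - {"x": 0,"y": 0,"z": 0,"spin": -80,"fingers": -0.18}
    - {"x": 0,"y": 0,"z": 0,"spin": -80,"fingers": -0.18}
    - {"x": 0,"y": 0,"z": 0,"spin": -80,"fingers": -0.18}
    - {"x": 0,"y": 0,"z": 0,"spin": -80,"fingers": -0.18}
    - {"x": 0,"y": 0,"z": 0,"spin": -80,"fingers": -0.18}
    - {"x": 0,"y": 0,"z": 0,"spin": -80,"fingers": -0.18}
    - {"x": 0,"y": 0,"z": 0,"spin": -80,"fingers": -0.18}

```text
clock: 2.9
eef_pos: [0.5136, 0.1373, 0.2319]
tool_rot: [0.679, 0.734, 0.006, -0.01]
ft_force: [0.9, 0.2, -0.9]
grip_width: 0.0502
grasp_force: 0.0
```

Emit:
jog_arm:
  motion:
    - {"x": 0,"y": 0,"z": 0,"spin": -80,"fingers": -0.18}
    - {"x": 0,"y": 0,"z": 0,"spin": -80,"fingers": -0.18}
    - {"x": 0,"y": 0,"z": 0,"spin": -80,"fingers": -0.18}
    - {"x": 0,"y": 0,"z": 0,"spin": -80,"fingers": -0.18}
    - {"x": 0,"y": 0,"z": 0,"spin": -80,"fingers": -0.18}
    - {"x": 0,"y": 0,"z": 0,"spin": -80,"fingers": -0.18}
    - {"x": 0,"y": 0,"z": 0,"spin": -80,"fingers": -0.18}
    - {"x": 0,"y": 0,"z": 0,"spin": -80,"fingers": -0.18}

```text
clock: 3.9
eef_pos: [0.5136, 0.1373, 0.2319]
tool_rot: [0.048, 0.999, 0.011, -0.004]
ft_force: [0.1, -0.9, -0.0]
grip_width: 0.0503
grasp_force: 0.0
```

Emit:
jog_arm:
  motion:
    - {"x": 0,"y": 0,"z": 0,"spin": -20,"fingers": -0.18}
    - {"x": 0,"y": 0,"z": 0,"spin": -20,"fingers": -0.18}
    - {"x": 0,"y": 0,"z": 0,"spin": -20,"fingers": -0.18}
    - {"x": 0,"y": 0,"z": 0,"spin": -20,"fingers": -0.18}

```text
clock: 4.4
eef_pos: [0.5141, 0.138, 0.2317]
tool_rot: [-0.123, 0.992, 0.012, -0.002]
ft_force: [-0.3, -0.3, -0.0]
grip_width: 0.0502
grasp_force: 0.0
```

```bash
cat > m.py <<'E'
from h import *
import sys
from scipy.spatial.transform import Rotation as S
np.set_printoptions(precision=4,suppress=True)
s=readout.get_obs();M=S.from_quat(s['tool_rot']).as_matrix()
t=np.float64(sys.argv[1:4])
print('tool shift mm',M.T@(t-s['eef_pos'])*1e3,'yaw',np.degrees(np.arctan2(M[1,0],M[0,0])),M[:,2],s['eef_pos'],s['joint_pos'],s['clock'],s['grip_width'])
E
python3 m.py .507 .1685 .2
```

```text
tool shift mm [-0.5737 30.6047 32.4001] yaw -165.82591847842932 [-0.006   0.0229 -0.9997] [0.5141 0.138  0.2317] [0.2486 0.3049 0.0923 1.3584 0.0237 0.0013] 4.4 0.050175381833503875
```

Emit:
jog_arm:
  motion:
    - {"x": -1,"y": 31,"z": 50,"spin": 2,"fingers": -0.18}
    - {"x": -1,"y": 31,"z": 50,"spin": 2,"fingers": -0.18}
    - {"x": -1,"y": 31,"z": 50,"spin": 2,"fingers": -0.18}
    - {"x": -1,"y": 31,"z": 50,"spin": 2,"fingers": -0.18}

```text
clock: 4.9
eef_pos: [0.5087, 0.1698, 0.1837]
tool_rot: [-0.107, 0.994, 0.012, -0.0]
ft_force: [-1.3, 0.1, 0.6]
grip_width: 0.0502
grasp_force: 0.0
```

```bash
python3 - <<'E'
from h import *
c=snap('wrist','w2')
cv2.imwrite('pics/w2b.png',cv2.resize(cv2.imread('pics/w2.png'),(800,600)))
E
python3 m.py .507 .1685 .047
```

```text
tool shift mm [  2.1862  -4.0773 136.6228] yaw -167.70772571661234 [-0.0033  0.0236 -0.9997] [0.5087 0.1697 0.1837] [0.3087 0.3334 0.0058 1.2392 0.0235 0.0942] 4.95 0.05020247316499109
```

View pics/w2b.png

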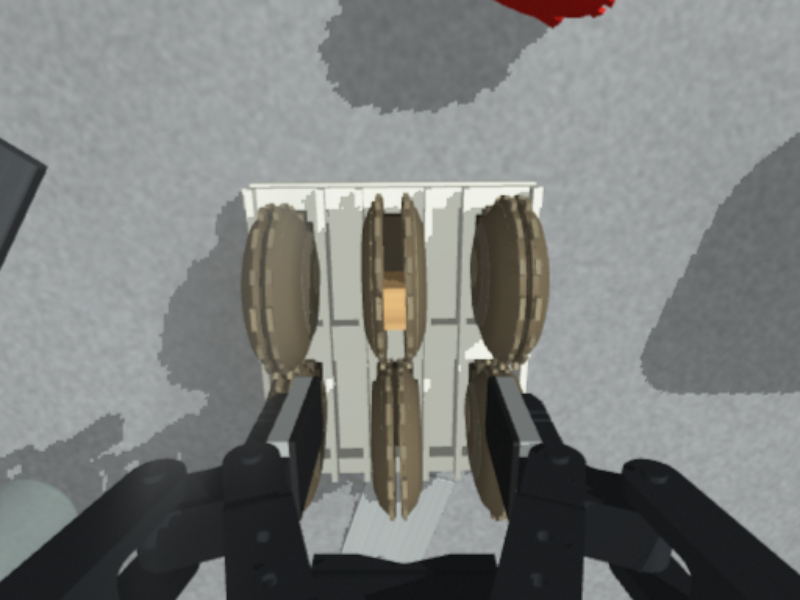

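The wedge is at (395,309), the rim spans 362–427, and the rim ends are at about (393,197) and (395,362). Yaw is aligned.

Run:
```python
from h import *
np.set_printoptions(precision=4,suppress=True)
c=dict(np.load('pics/w2.npz'))
g=lambda p,z:back(c,(np.float64(p)+.5)/1.5625-.5,z)
print('wedge',g([[395,305]],.106))
r=g([[392,197],[395,360]],.062);print('rim',r.mean(0),np.linalg.norm(r[0]-r[1]),np.degrees(np.arctan2(*(r[1]-r[0])[[1,0]])))
for n,p in dict(c4=[[511,198],[516,366]],c5=[[274,206],[288,374]]).items():
    r=g(p,.06);print(n,r.mean(0))
print('rack mid near',g([[244,186],[543,186]],.03).mean(0))
u=[0.978,.208];v=np.array([-.208,.978])
for n,q in dict(w=g([[395,305]],.106)[0],e1=g([[362,280]],.075)[0],e2=g([[427,280]],.075)[0]).items(): print(n,(q[:2]-[.507,.1685])@v)
print(P(c,[[.5087,.1698,.1837]])*1.5625)
```

```text
wedge [[0.5044 0.1675 0.106 ]]
rim [0.5065 0.1675 0.062 ] 0.09084739613987984 12.981020516370902
c4 [0.4956 0.2322 0.06  ]
c5 [0.5261 0.1095 0.06  ]
rack mid near [0.4595 0.1582 0.03  ]
w -0.0003898772841557798
e1 -0.016986841508307694
e2 0.01615153946013014
[[400.5359 398.2088]]
```

Emit:
jog_arm:
  motion:
    - {"x": 2,"y": -1,"z": 20,"spin": 0,"fingers": -0.18}
    - {"x": 2,"y": -2,"z": 50,"spin": 0,"fingers": -0.18}
    - {"x": 2,"y": -3,"z": 80,"spin": 0,"fingers": -0.18}
    - {"x": 2,"y": -3.5,"z": 105,"spin": 0,"fingers": -0.18}
    - {"x": 2,"y": -4,"z": 125,"spin": 0,"fingers": -0.18}
    - {"x": 2,"y": -4,"z": 136,"spin": 0,"fingers": -0.18}
    - {"x": 2,"y": -4,"z": 136,"spin": 0,"fingers": -0.18}

```text
clock: 5.82
eef_pos: [0.5057, 0.1685, 0.0461]
tool_rot: [-0.107, 0.994, 0.012, -0.002]
ft_force: [0.5, -0.6, 1.1]
grip_width: 0.0507
grasp_force: 0.1
```

Emit:
jog_arm:
  motion:
    - {"x": 0,"y": 0,"z": 0,"spin": 0,"fingers": 0}
    - {"x": 0,"y": 0,"z": 0,"spin": 0,"fingers": 0.3}
    - {"x": 0,"y": 0,"z": 0,"spin": 0,"fingers": 1}
    - {"x": 0,"y": 0,"z": 0,"spin": 0,"fingers": 1}
    - {"x": 0,"y": 0,"z": 0,"spin": 0,"fingers": 1}
    - {"x": 0,"y": 0,"z": 0,"spin": 0,"fingers": 1}

```text
clock: 6.58
eef_pos: [0.5066, 0.1688, 0.0472]
tool_rot: [-0.108, 0.994, 0.012, -0.001]
ft_force: [-0.0, -1.0, 5.6]
grip_width: 0.0311
grasp_force: 59.8
```

Gripped at 31 mm, which matches the shell. Lifting.

Emit:
jog_arm:
  motion:
    - {"x": 0,"y": 0.2,"z": -8,"spin": 0,"fingers": 1}
    - {"x": 0,"y": 0.5,"z": -20,"spin": 0,"fingers": 1}
    - {"x": 0,"y": 1,"z": -40,"spin": 0,"fingers": 1}
    - {"x": 0,"y": 1.5,"z": -65,"spin": 0,"fingers": 1}
    - {"x": 0,"y": 2,"z": -90,"spin": 0,"fingers": 1}
    - {"x": 0,"y": 3,"z": -115,"spin": 0,"fingers": 1}
    - {"x": 0,"y": 3,"z": -130,"spin": 0,"fingers": 1}
    - {"x": 0,"y": 3,"z": -130,"spin": 0,"fingers": 1}

```text
clock: 7.58
eef_pos: [0.5064, 0.169, 0.1773]
tool_rot: [-0.108, 0.994, 0.012, -0.001]
ft_force: [-0.2, 0.7, -1.4]
grip_width: 0.0315
grasp_force: 59.3
```

```bash
python3 m.py .527 -.122 .177
```

```text
tool shift mm [  42.1767 -288.5924   -6.7035] yaw -167.63737352556782 [-0.0039  0.0237 -0.9997] [0.5064 0.169  0.1773] [ 0.3086  0.3332 -0.0116  1.2225  0.0238  0.0928] 7.575 0.031459814954242375
```

Emit:
jog_arm:
  motion:
    - {"x": 5,"y": -40,"z": -1,"spin": 4,"fingers": 1}
    - {"x": 12,"y": -85,"z": -2,"spin": 10,"fingers": 1}
    - {"x": 20,"y": -135,"z": -3,"spin": 16,"fingers": 1}
    - {"x": 27,"y": -185,"z": -4,"spin": 22,"fingers": 1}
    - {"x": 34,"y": -235,"z": -5,"spin": 28,"fingers": 1}
    - {"x": 40,"y": -270,"z": -6,"spin": 32,"fingers": 1}
    - {"x": 42,"y": -288,"z": -6.5,"spin": 34.5,"fingers": 1}
    - {"x": 42,"y": -288,"z": -6.5,"spin": 34.5,"fingers": 1}

```text
clock: 8.57
eef_pos: [0.5259, -0.1221, 0.1749]
tool_rot: [0.193, 0.981, 0.011, -0.006]
ft_force: [0.2, 0.3, -2.2]
grip_width: 0.0314
grasp_force: 59.7
```

```bash
python3 - <<'E'
from h import *
c=snap('wrist','w3');snap('scene','s3')
cv2.imwrite('pics/w3b.png',cv2.resize(cv2.imread('pics/w3.png'),(800,600)))
i=cv2.imread('pics/s3.png');cv2.imwrite('pics/s3b.png',cv2.resize(i[60:260,150:410],None,fx=3,fy=3))
E
python3 m.py .527 -.122 .12
```

```text
tool shift mm [-2.3293 -1.9724 55.1864] yaw 157.94292711296725 [-0.0075  0.0239 -0.9997] [ 0.526  -0.1206  0.1752] [-0.2375  0.3585  0.0195  1.2448  0.0214  0.1475] 8.675 0.03164095614371851
```

View pics/w3b.png

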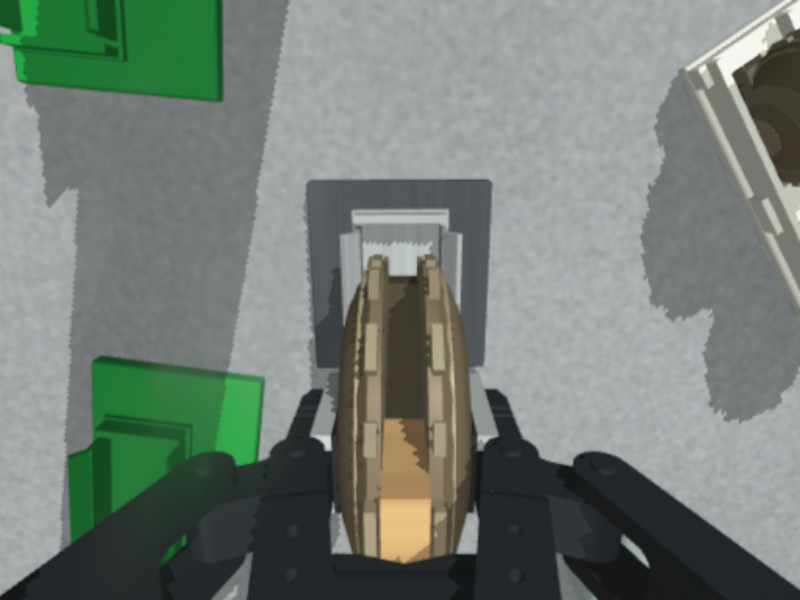

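View pics/s3b.png

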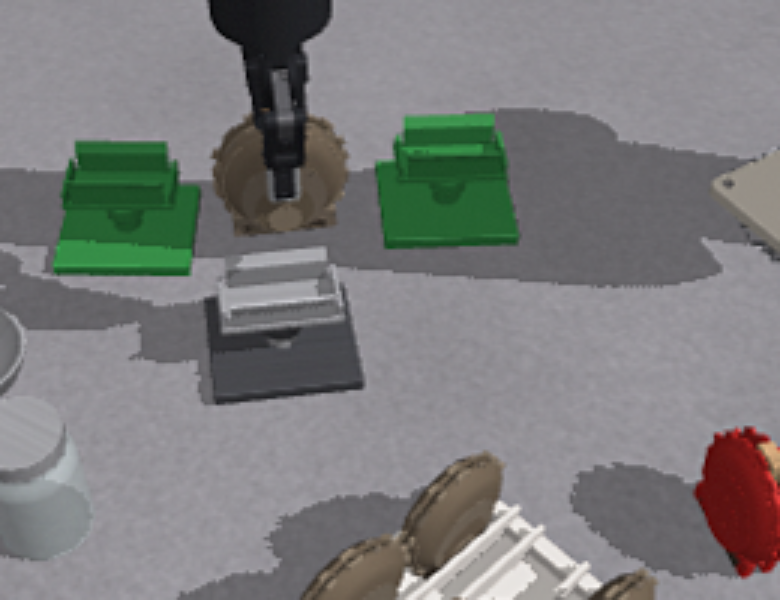

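The oyster is held upright, and the cradle's end stop (353–449, row 211) and base edge (307–491, row 181) are square to the tool. Measuring the cradle from these.

```bash
python3 - <<'E'
from h import *
np.set_printoptions(precision=4,suppress=True)
c=dict(np.load('pics/w3.npz'))
g=lambda p,z:back(c,(np.float64(p)+.5)/1.5625-.5,z)
a=np.radians(-22);u=np.array([np.cos(a),np.sin(a)]);v=np.array([-u[1],u[0]]);o=np.array([.526,-.1215])
def f(n,p,z):
    q=g(p,z)[:,:2]-o;m=g(p,z)[1]-g(p,z)[0];print(n,'x',q@u*1e3,'y',q@v*1e3,'dir',np.degrees(np.arctan2(m[1],m[0])),'mid',(q@v).mean()*1e3)
f('stop',[[353,212],[449,212]],.066)
f('plates',[[340,234],[462,234]],.082)
f('base',[[307,181],[491,181]],.01)
f('base side',[[484,366],[491,181]],.01)
f('rim top of oyster',[[367,260],[441,260]],.18)
E
python3 - <<'E'
import sys;sys.path.insert(0,'.')
from h import *
c=dict(np.load('pics/s3.npz'))
# oyster foot corners and hold: rim left/right, foot in scene crop
pts=(np.array([[234,232],[335,226],[213,172],[349,168],[283,172]])+.5)/3-.5+[150,60]
R=cv2.Rodrigues(np.float64(c['rvec']))[0];t=np.ravel(c['tvec']);o=-R.T@t
d=(R.T@np.linalg.inv(c['K'])@np.c_[pts,np.ones(5)].T).T
# intersect with vertical plane through TCP of yaw -22 facing scene cam (face +16mm)
a=np.radians(-22);u=np.array([np.cos(a),np.sin(a),0]);n=np.array([-u[1],u[0],0]);p0=np.array([.526,-.1206,.175])
for i,off in enumerate([.012,.012,0,0,.03]):
    X=o+d[i]*(((p0+n*off-o)@n)/(d[i]@n));print(np.round([(X-p0)@u*1e3,X[2]*1e3],1))
E
```

```text
stop x [-44.5921 -44.3129] y [-22.581   24.5687] dir 67.66069604410072 mid 0.9938393842733474
plates x [-36.4817 -36.1015] y [-27.6433  29.1819] dir 67.61668704753673 mid 0.7693026643013061
base x [-55.8175 -55.2889] y [-53.5424  54.9737] dir 67.72088576594616 mid 0.7156495338780446
base side x [ 63.8315 -55.2889] y [55.8304 54.9737] dir 158.41207532992647 mid 55.40208119278999
rim top of oyster x [-45.723  -45.5669] y [-9.8868 10.595 ] dir 67.56322835324178 mid 0.35410225830091213
[ 37.  143.3]
[-36.1 139.6]
[ 47.5 189.2]
[-47.4 181.5]
[  2.  208.4]
```

```bash
python3 m.py .530 -.122 .0935; python3 m.py .530 -.122 .1352
```

```text
tool shift mm [-5.5322 -1.3562 81.6554] yaw 157.94292711296725 [-0.0075  0.0239 -0.9997] [ 0.526  -0.1206  0.1752] [-0.2375  0.3585  0.0195  1.2448  0.0214  0.1475] 8.675 0.03164095614371851
tool shift mm [-4.8668 -0.552  39.9685] yaw 157.94292711296725 [-0.0075  0.0239 -0.9997] [ 0.526  -0.1206  0.1752] [-0.2375  0.3585  0.0195  1.2448  0.0214  0.1475] 8.675 0.03164095614371851
```

Emit:
jog_arm:
  motion:
    - {"x": -5,"y": 0,"z": 10,"spin": 0,"fingers": 1}
    - {"x": -5,"y": -0.5,"z": 30,"spin": 0,"fingers": 1}
    - {"x": -5,"y": -1,"z": 48,"spin": 0,"fingers": 1}
    - {"x": -5.5,"y": -1,"z": 62,"spin": 0,"fingers": 1}
    - {"x": -5.5,"y": -1.3,"z": 72,"spin": 0,"fingers": 1}
    - {"x": -5.5,"y": -1.3,"z": 78,"spin": 0,"fingers": 1}
    - {"x": -5.5,"y": -1.3,"z": 81,"spin": 0,"fingers": 1}
    - {"x": -5.5,"y": -1.3,"z": 81,"spin": 0,"fingers": 1}

```text
clock: 9.68
eef_pos: [0.5306, -0.1232, 0.0949]
tool_rot: [0.192, 0.981, 0.011, -0.005]
ft_force: [0.8, -0.3, -0.4]
grip_width: 0.0313
grasp_force: 59.7
```

```bash
python3 m.py .530 -.122 .0915
python3 - <<'E'
from h import *
c=snap('wrist','w4');snap('scene','s4')
a=cv2.imread('pics/w4.png');b=cv2.imread('pics/s4.png')[90:210,190:310]
cv2.imwrite('pics/w4b.png',np.hstack([cv2.resize(a[100:384,160:350],(380,568)),cv2.resize(b,(400,568))]))
E
```

```text
tool shift mm [0.9163 0.786  3.4027] yaw 157.86094594771453 [-0.006   0.0228 -0.9997] [ 0.5306 -0.1232  0.0949] [-0.2396  0.4316 -0.0928  1.0575  0.0207  0.1468] 9.675 0.031335587909349975
```

View pics/w4b.png

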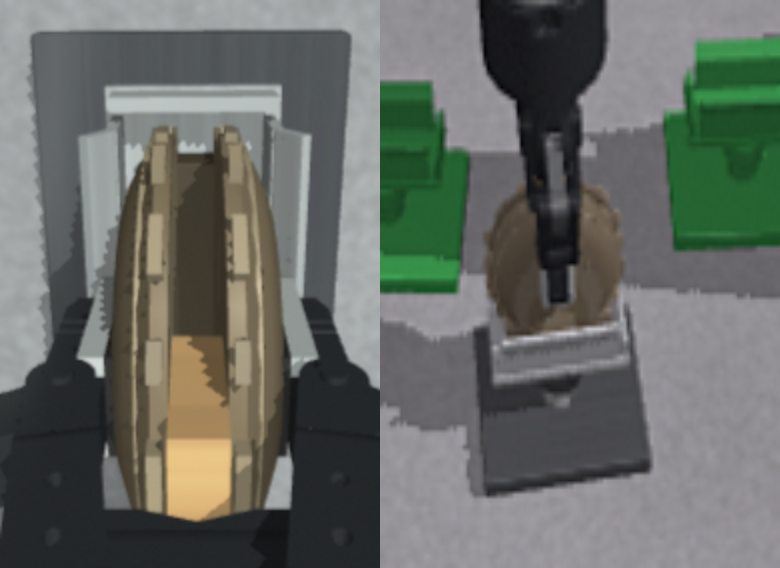

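The oyster is down between the plates and centred. I'll creep down the last millimetres.

Emit:
jog_arm:
  motion:
    - {"x": 0.5,"y": 0.5,"z": 1,"spin": 0,"fingers": 1}
    - {"x": 0.5,"y": 0.5,"z": 2,"spin": 0,"fingers": 1}
    - {"x": 0.5,"y": 0.5,"z": 3,"spin": 0,"fingers": 1}
    - {"x": 0.5,"y": 0.5,"z": 3,"spin": 0,"fingers": 1}

```text
clock: 10.28
eef_pos: [0.5301, -0.1224, 0.0917]
tool_rot: [0.192, 0.981, 0.011, -0.005]
ft_force: [-0.2, -0.1, -1.7]
grip_width: 0.0314
grasp_force: 59.7
```

Emit:
jog_arm:
  motion:
    - {"x": 0,"y": 0,"z": 0.7,"spin": 0,"fingers": 1}
    - {"x": 0,"y": 0,"z": 1.4,"spin": 0,"fingers": 1}
    - {"x": 0,"y": 0,"z": 1.4,"spin": 0,"fingers": 1}

```text
clock: 10.65
eef_pos: [0.5301, -0.1224, 0.0915]
tool_rot: [0.192, 0.981, 0.011, -0.005]
ft_force: [-1.7, 0.6, 6.2]
grip_width: 0.0311
grasp_force: 60.7
```

Contact: the upward force is now 6 N and the height has stopped at 0.0915 (expected 0.0912). Releasing gently to about 50 mm, then retreating up.

Emit:
jog_arm:
  motion:
    - {"x": 0,"y": 0,"z": 0,"spin": 0,"fingers": 0.2}
    - {"x": 0,"y": 0,"z": 0,"spin": 0,"fingers": 0}
    - {"x": 0,"y": 0,"z": 0,"spin": 0,"fingers": -0.18}
    - {"x": 0,"y": 0,"z": 0,"spin": 0,"fingers": -0.18}
    - {"x": 0,"y": 0,"z": 0,"spin": 0,"fingers": -0.18}

```text
clock: 11.28
eef_pos: [0.5301, -0.1223, 0.0902]
tool_rot: [0.192, 0.981, 0.011, -0.005]
ft_force: [-1.3, 0.1, -0.3]
grip_width: 0.0505
grasp_force: 0.0
```

Emit:
jog_arm:
  motion:
    - {"x": 0,"y": 0,"z": -10,"spin": 0,"fingers": -0.18}
    - {"x": 0,"y": 0.5,"z": -30,"spin": 0,"fingers": -0.18}
    - {"x": 0,"y": 1,"z": -55,"spin": 0,"fingers": -0.18}
    - {"x": 0,"y": 2,"z": -90,"spin": 0,"fingers": -0.18}
    - {"x": 0,"y": 3,"z": -130,"spin": 0,"fingers": -0.18}
    - {"x": 0,"y": 3,"z": -150,"spin": 0,"fingers": -0.18}
    - {"x": 0,"y": 3,"z": -150,"spin": 0,"fingers": -0.18}

```text
clock: 12.15
eef_pos: [0.5334, -0.1233, 0.2429]
tool_rot: [0.192, 0.981, 0.01, -0.003]
ft_force: [0.1, -0.7, -1.0]
grip_width: 0.0502
grasp_force: 0.0
```

Run:
```python
from h import *
c=snap('wrist','w5');snap('scene','s5')
a=cv2.imread('pics/w5.png');b=cv2.imread('pics/s5.png')
cv2.imwrite('pics/w5b.png',np.hstack([cv2.resize(a[60:360,120:390],(400,444)),cv2.resize(b[60:360,130:400],(400,444))]))
```

```text
(no output)
```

View pics/w5b.png

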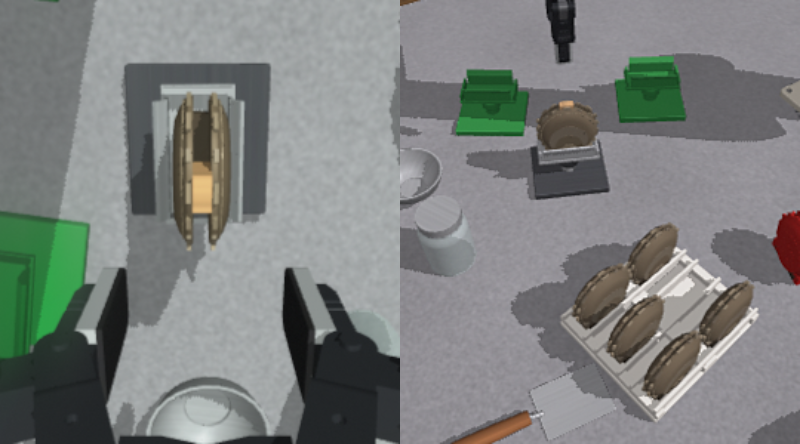

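The oyster stands upright in the cradle, wedge up, and the rack is undisturbed. A quick lengthwise check before handing in.

Run:
```python
from h import *
c=dict(np.load('pics/w5.npz'))
g=lambda p,z:back(c,np.float64(p)/1.4815+[120,60],z)[:,:2]
a=np.radians(-22);u=np.array([np.cos(a),np.sin(a)]);v=np.array([-u[1],u[0]]);o=np.array([.5295,-.1221])
for n,p,z in(('rim',[[201,93],[201,248]],.1),('plates near/far',[[158,100],[240,222]],.082),('stop',[[162,86],[235,86]],.066),('base',[[124,64],[270,64]],.01)):
    q=g(p,z)-o;print(n,np.round(q@u*1e3,1),np.round(q@v*1e3,1))
```

```text
rim [-46.2  51.4] [1.7 1.2]
plates near/far [-40.3  40.7] [-24.8  27.6]
stop [-47.5 -47.3] [-23.1  24.1]
base [-59.2 -58.8] [-54.9  54.6]
```

The plates run from -40 to +41 mm, so the cradle centre is confirmed. The oyster is within about 3 mm lengthwise and 1 mm across.

```bash
python3 -c "
from workcell import bot
print(bot.job_done())"
```

```text
the job is handed in; nothing more can be done
None
```

The pegged oyster is standing upright in the cradle, wedge up and released, about 3 mm off centre lengthwise and 1 mm across; the closed oysters, jar, dish and spatula were not visibly disturbed, and the job is handed in (no verdict was returned).

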